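# Set the eccentric guide roller of a carriage to a setting bar

## Task

Set the guide carriage for the 22 mm rail: take the setting bar of middle width out of the stand, leaving the other two there, and stand it on its long edge in the middle of the lane between the carriage's guide rollers. With the bar let go, turn the eccentric by the spanner on it until its roller nips the bar firmly against the two opposite rollers, and force it no further. Then prove that the bar still runs by sliding it along the lane to about 3 cm off the middle, towards either end, and leave it nipped there, flat on the plate.

Things in the scene. Friction and masses are not known exactly. Their poses are not given: they have to be found in the camera images.
- carriage: guide carriage, fixed all run: aluminium plate 210 mm (its x) x 130 mm (its y), top 32 mm above the origin, on two steel parallels; origin: centre of its underside, on the worktop, z up. The lane for the bar runs along its x axis on the plate's bare top, about y = 0, open above and at both ends, between two rollers on the +y side and the eccentric's roller on the -y side.
- lane_middle (a point): middle of the lane, on the plate's top (32 mm up), axes as the carriage's. Of the two +y rollers (each 38 mm across, tread 15 to 35 mm above this point, screw heads to 41 mm) the axes stand at x = -25 and +25 mm, y = 30 mm give or take 2.5 mm: their strip (136 x 22 mm, 8 mm high) is bolted in slots, so its exact place differs per run and is not given. It cannot shift.
- eccentric (a joint): turn of the eccentric, rad, positive anticlockwise from above, range -1.2 to 0.95; starts at -1.0 to -0.85 with the lane 4 to 10 mm wider than the 22 mm bar; nips it somewhere between -0.25 and 0.45. Turning it takes about 0.20 N m plus 8 mm times the nip force; let go, it stays put, but springs back by what exceeds 0.2 N m. Once it is nipped, 0.03 rad more adds some 10 N of nip.
- eccentric_axis (a point): point on the eccentric's fixed upright axis at x = 0, y = -30.8 mm of the carriage, half-way up the spanner (41 mm above the worktop). At joint angle a the eccentric's roller has its centre at x = 8 mm cos a, y = -30.8 mm + 8 mm sin a of the carriage, so that positive turns close the lane.
- spanner_shank (a point): on the shank of the open spanner captive on the eccentric's hexagon, 100 mm from its axis, half-way up. Own x: across the shank, the way it moves as the lane closes; own y: to the axis. Shank 12 mm wide, 8 mm thick, straight from 20 to 125 mm from the axis; end at 155 mm. At angle a it points along (sin a, -cos a) of the carriage: at first back to the robot's right, then swinging away.
- eccentric_roller: roller on the eccentric's stud: 38 mm across, 20 mm high, origin at the centre of its underside, 47 mm above the worktop; screw head to 73 mm. It spins on its bearing like the other two, each with a drag of about 1 N at the tread.
- bar_22_center (a point): centre of the setting bar to use: hollow aluminium rail stub 150 mm long (its x), 22 mm wide (its y), 70 mm high (its z), 0.3 to 0.5 kg, on its long edge in a groove of the stand, centre 45 mm above the worktop. In the lane its centre is 67 mm and its top 102 mm above the worktop, 29 mm above the rollers' screw heads. Stand it within 12 mm of the lane's middle lengthwise.
- bar_16_center (a point): centre of the narrow setting bar, 150 x 16 x 70 mm, stays in the stand
- bar_28_center (a point): centre of the wide setting bar, 150 x 28 x 70 mm, stays in the stand
- bar_stand: plywood stand for the three bars, fixed: 165 mm (its x) x 214 mm (its y), origin at the centre of its underside; three grooves along its x, 68 mm apart, groove floor 10 mm and ridges 22 mm above the worktop; the bars stand in them in any order. Beyond it and the carriage the machine's steel chute (x over 0.61 m, y -0.04 to 0.10 m of the world, 65 to 150 mm high there, rising to the back) is in the way: carry the bar round in front of it

How it is judged:
By the outcome, as a careful person would: the job done as asked, in the order asked, and still so for the second after the job is handed in, with the robot touching nothing.
It also fails if it takes over 64 s, if anything falls off the work surface, if the arm or the gripper's body presses on something with over 40 N, if the wrist force passes 120 N, or if a joint passes its speed limit or range.

## Robot

A 6-joint arm with a two-finger parallel gripper is mounted at the origin on a cart in front of the work surface, level with it; the furniture and walls round the work are solid. World frame = base frame: x ahead of the robot, y to its left, z up, the work surface at z = 0. Lengths are in m, angles in rad, forces in N, time in s.
With the tool pointing down it reaches from about 0.225 to 0.725 m from the base axis. Payload 3.1 kg.
Tool frame: the origin (TCP) lies midway between the tips of the shut fingers; the grasp point (between the pads) lies 19 mm behind it; z points along the fingers, y is the line along which they close (so a half turn about z gives the same grasp; the last joint's range is limited). The gripper opens to 85 mm and grips with 20 to 120 N. Pads are 22 mm wide; open, the fingers measure 114 mm over their backs; the gripper's body (76 mm by 85 mm) begins 54 mm behind the grasp point. The pads swing forward as they close: fully open they stand 13 mm farther back than shut.
Start: joints at [-1.353, 0.048, 0.099, 1.622, 0, 1.443], TCP at [0.178, -0.494, 0.231] pointing down, gripper open.
Joint ranges: [-2.91, 2.91], [-0.99, 1.94], [-1.21, 1.42], [-2.12, 2.29], [-1.49, 1.47], [-3.14, 3.14]. Speed limits (rad/s): [2.79, 2.79, 3.14, 3.14, 3.14, 3.14].

## Interface

Orientations are given as a unit quaternion [w, x, y, z].
In Python, from bench import env gives the robot as it stands. The module is installed in compiled form; this text tells all that it offers.
- The arm moves only by the tool play_rows, never from a script. Its argument "motion" is a list of rows, each a list of 3 entries, a list of its own where there are three numbers: the opening in per cent of the stroke, from 0 (shut) to 100 (fully open), then the shift along the tool's x, y, z in mm, then the turn about the tool's z in rad. In form: [[grip, [dx, dy, dz], spin], ...]. A call has 1 to 12 rows; each row is the pose to reach, as a shift and turn from the pose commanded when the call began, along the tool's axes at that moment; what a row does not reach only later rows make up. A row lasts 1/8 s, in which the tool goes at most 62.5 mm and 10.7 degrees, less where a joint would pass 70% of its speed; a pose out of reach is approached as far as the arm can. A call with a gripper value outside its range is refused whole. The fingers move at their own pace and stop on an object; the grip force is fixed at half the most. Time passes only in rows, so rows that repeat a pose let the fingers close. It gives the time, the measured TCP pose, the force, the opening and the grip force at its end, in the units of the state.
- env.sense(): the state, without advancing time (a new reading comes with each control period).
- env.snapshot(name): name is "scene" or "top" or "wrist"; returns the picture (420x560x3 uint8, red, green, blue); there is no depth.
- env.calibration(name): a dict with "fx", "fy", "cx", "cy" (pixels), "R" (3x3) and "t" (3): a world point X has camera coordinates R X + t; the wrist camera has in their place "hand_eye" (4x4, takes a point from camera to tool coordinates, whose origin is the TCP and whose axes are the flange's). Camera axes: x right, y down, z forward; pixel columns grow to the right and rows downward; lengths in m; the calibration is good to about 2 mm. A picture is of the moment at which its call begins: read the wrist's pose just before it. calibration takes no time and is no camera call.
- env.hand_in(): hands the job in; it is judged then, once.
The state is a dict: "time_s": time; "joint_positions": joint angles; "qd": joint speeds; "joint_torque": joint torques, N m; "tcp_pos": TCP position; "tcp_rot": TCP orientation; "ft_force": force on the tool from outside, world axes, zero at the start; "torque": the same for the moment, N m; "width": finger opening in m; "finger_force": force on a finger pad.
Only numpy, scipy, OpenCV 4.12 (cv2) and the standard library are available. Lean on these libraries where they do the work, as an engineer would, in place of code of your own. Each camera call takes 0.05 s, during which the arm holds its last target. There are 200 camera calls.

## Working session

There is one attempt and no reset: what is moved stays moved. The work goes in short steps, Python scripts to look and compute and a tool call to move; the robot and the scene stay as the last step left them, time stands still between calls to the robot, and variables do not carry over. Pictures are saved under pics/ and viewed, at most 10 in all, crops included, and the job is handed in when it is done.

Besides the shell and the picture viewer there is one more tool, called after ">>>" by a JSON object that holds its "api" and its "payload". play_rows: Moves the arm, as the interface text tells. Its arguments: {"type":"object","properties":{"motion":{"type":"array","items":{"type":"array"}}},"required":["motion"]}

```bash
mkdir -p pics; python3 - <<'E'
from bench import env
import cv2
s=env.sense();print(s)
for n in("scene","top"):
    im=env.snapshot(n);cv2.imwrite(f"pics/{n}0.png",im[:,:,::-1]);c=env.calibration(n);print(n,c)
print(env.calibration("wrist"))
E
```

```text
{'time_s': 0.0, 'joint_positions': array([-1.35279444e+00,  4.87693781e-02,  9.76025404e-02,  1.62199271e+00,
        8.27752367e-06,  1.44297145e+00]), 'qd': array([ 1.05811501e-03,  9.25257217e-04, -2.43939711e-05,  1.63893666e-03,
       -9.00243383e-04, -1.16775319e-03]), 'joint_torque': array([-2.24583014e-04, -3.38783491e+01,  3.20014751e+01,  2.04466435e-02,
       -1.55089997e-04, -8.85689303e-06]), 'tcp_pos': array([ 0.17780823, -0.49333066,  0.23010982]), 'tcp_rot': array([-1.18059567e-03,  9.85087006e-01,  1.72052884e-01, -4.91244273e-05]), 'ft_force': array([ 0.95344123, -0.09077589,  0.39984288]), 'torque': array([0.06276237, 0.00957323, 0.00360607]), 'finger_force': 0.0, 'width': 0.0854355702066198}
scene {'fx': 498.1994114956169, 'fy': 498.1994114956169, 'cx': 282.07357836130865, 'cy': 203.52434038683728, 'R': array([[ 0.50443809, -0.86317045,  0.02188577],
       [-0.38075611, -0.2451209 , -0.89159437],
       [ 0.77496258,  0.44142102, -0.45230574]]), 't': array([-0.26425579,  0.28155097,  0.81418707])}
top {'fx': 464.90631316681703, 'fy': 464.90631316681703, 'cx': 274.75407766029247, 'cy': 211.58461329393603, 'R': array([[-8.45569878e-04, -9.99554088e-01, -2.98481311e-02],
       [-9.83802949e-01,  6.18182511e-03, -1.79146708e-01],
       [ 1.79251340e-01,  2.92131983e-02, -9.83369486e-01]]), 't': array([0.03138945, 0.55029526, 1.19843673])}
{'fx': 365.66939720246165, 'fy': 365.66939720246165, 'cx': 286.00205219370565, 'cy': 203.33121980880733, 'hand_eye': array([[-1.13998498e-03, -9.65180809e-01, -2.61581165e-01,
         6.59907497e-02],
       [ 9.99999327e-01, -1.15660389e-03, -9.04206364e-05,
         1.22639411e-03],
       [-2.15273531e-04, -2.61581092e-01,  9.65181478e-01,
        -1.42760776e-01],
       [ 0.00000000e+00,  0.00000000e+00,  0.00000000e+00,
         1.00000000e+00]])}
```

View pics/top0.png

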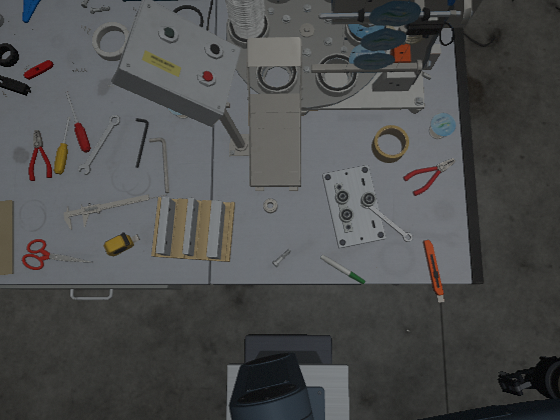

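View pics/scene0.png

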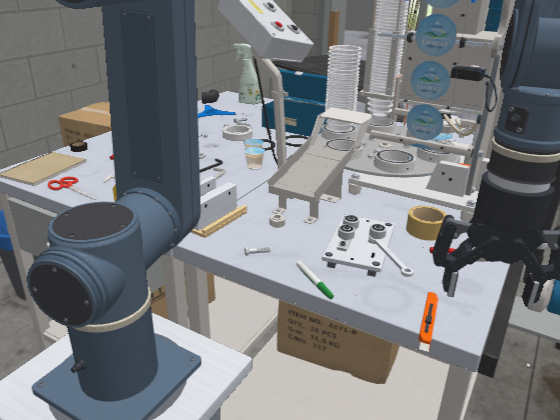

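The top view shows the stand at about (193,228) with three bars, and the carriage at about (355,206), with its spanner end near (408,238). I'll enlarge both.

```bash
python3 - <<'E'
import cv2,numpy as np
im=cv2.imread("pics/top0.png")
a=im[185:270,145:245];b=im[163:248,317:417]
f=lambda c:cv2.convertScaleAbs(cv2.resize(c,None,fx=7,fy=6.9 if 0 else 7,interpolation=cv2.INTER_CUBIC),alpha=1.5)
A=f(a);B=f(b)
def ax(I,x0,y0):
    for i in range(0,100,10):
        cv2.putText(I,str(x0+i),(i*7,10),0,.35,(0,255,255),1);cv2.line(I,(i*7,12),(i*7,18),(0,255,255),1)
    for i in range(0,85,10):
        cv2.putText(I,str(y0+i),(0,i*7+4),0,.35,(0,255,255),1)
    return I
cv2.imwrite("pics/cA.png",ax(A,145,185));cv2.imwrite("pics/cB.png",ax(B,317,163))
E
```

```text
(no output)
```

View pics/cA.png

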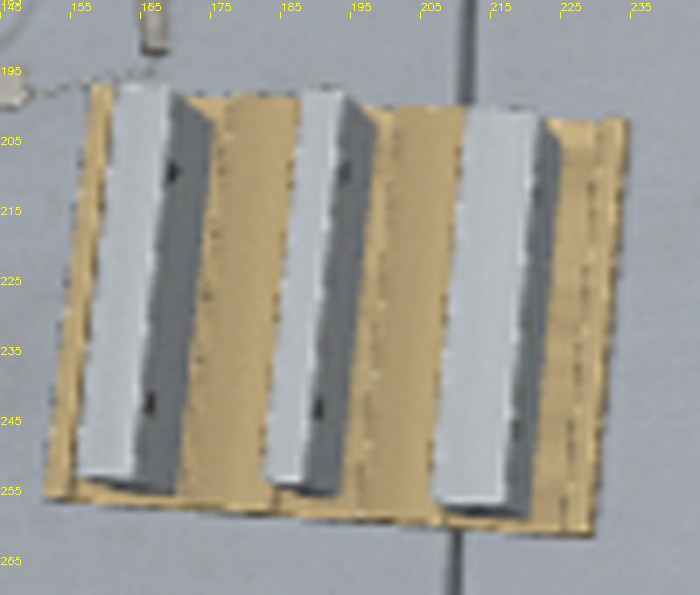

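View pics/cB.png

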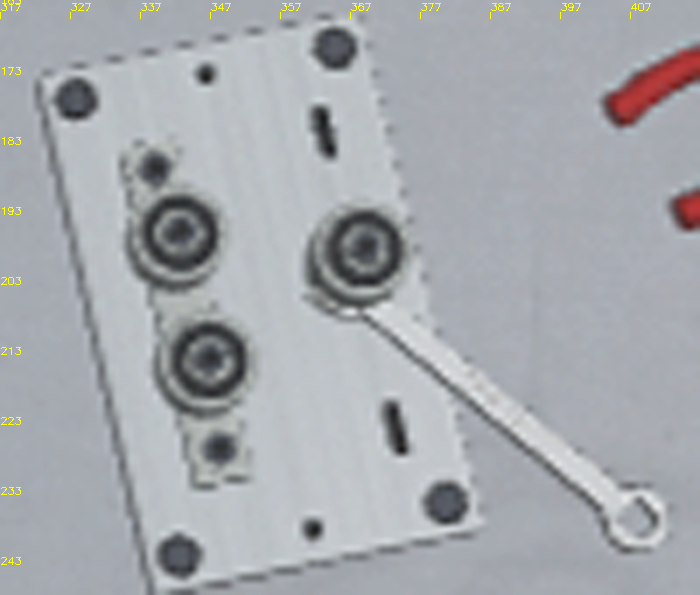

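The left bar (top face about 55 crop pixels wide, against 38 and 70) is the 22 mm one. The carriage's x axis points away from the robot. Next I'll compute poses from these corners.

```bash
cat >h.py <<'E'
import numpy as np
from bench import env
from scipy.spatial.transform import Rotation as Ro
def ray(cal,px,z,T=None):
    d=np.array([(px[0]-cal['cx'])/cal['fx'],(px[1]-cal['cy'])/cal['fy'],1.])
    if 'R' in cal: R=cal['R'];o=-R.T@cal['t'];d=R.T@d
    else:
        H=T@cal['hand_eye'];o=H[:3,3];d=H[:3,:3]@d
    return o+d*(z-o[2])/d[2]
def proj(cal,X,T=None):
    if 'R' in cal: c=cal['R']@X+cal['t']
    else: c=np.linalg.inv(T@cal['hand_eye'])@np.r_[X,1];c=c[:3]
    return np.array([cal['fx']*c[0]/c[2]+cal['cx'],cal['fy']*c[1]/c[2]+cal['cy']])
def toolT(s=None):
    s=s or env.sense();q=s['tcp_rot'];T=np.eye(4);T[:3,:3]=Ro.from_quat([q[1],q[2],q[3],q[0]]).as_matrix();T[:3,3]=s['tcp_pos'];return T
def go(X,yaw=None,T=None):
    """shift in tool axes mm to world X; spin so that tool y is along yaw (mod pi)"""
    T=toolT() if T is None else T
    d=T[:3,:3].T@(np.array(X)-T[:3,3])*1000
    sp=None
    if yaw is not None:
        y=T[:3,:3].T@np.array([np.cos(yaw),np.sin(yaw),0]);sp=np.arctan2(-y[0],y[1]);sp=(sp+np.pi/2)%np.pi-np.pi/2
    return d.round(1),sp
E
python3 - <<'E'
from h import *
c=env.calibration("top")
A=lambda x,y:((x+.5)/7-.5+145,(y+.5)/7-.5+185)
B=lambda x,y:((x+.5)/7-.5+317,(y+.5)/7-.5+163)
def rect(P,n):
    P=np.array(P)[:,:2];m=P.mean(0);print(n,"ctr",m.round(4),"sides",[np.linalg.norm(P[i]-P[(i+1)%4]).round(4) for i in range(4)],
     "yaw",[np.arctan2(*(P[i]-P[j])[::-1]).round(4) for i,j in((0,3),(1,2))],"lat",[np.arctan2(*(P[i]-P[j])[::-1]).round(4) for i,j in((0,1),(3,2))]);return m
rect([ray(c,A(*p),.08) for p in((120,85),(168,85),(133,487),(78,475))],"22")
rect([ray(c,A(*p),.08) for p in((305,91),(343,91),(304,487),(267,482))],"16")
rect([ray(c,A(*p),.08) for p in((468,108),(537,112),(505,508),(435,500))],"28")
rect([ray(c,A(*p),.022) for p in((93,85),(628,118),(593,536),(45,498))],"stand")
m=rect([ray(c,B(*p),.032) for p in((38,75),(368,18),(482,526),(150,592))],"plate")
m=rect([ray(c,B(*p),.032) for p in((76,99),(335,47),(446,502),(180,555))],"screws")
for n,p,z in(("r1",(180,232),.073),("r2",(209,359),.073),("ecc",(366,247),.073),("spend",(638,516),.041)):print(n,ray(c,B(*p),z).round(4))
E
```

```text
22 ctr [0.5118 0.3237] sides [np.float64(0.0183), np.float64(0.1525), np.float64(0.0213), np.float64(0.1483)] yaw [np.float64(-0.063), np.float64(-0.0454)] lat [np.float64(1.5635), np.float64(1.3561)]
16 ctr [0.5097 0.2557] sides [np.float64(0.0145), np.float64(0.1501), np.float64(0.014), np.float64(0.1483)] yaw [np.float64(-0.0629), np.float64(-0.0662)] lat [np.float64(1.5636), np.float64(1.4344)]
28 ctr [0.502  0.1873] sides [np.float64(0.0262), np.float64(0.1494), np.float64(0.0262), np.float64(0.1481)] yaw [np.float64(-0.0591), np.float64(-0.0596)] lat [np.float64(1.505), np.float64(1.4546)]
stand ctr [0.51   0.2547] sides [np.float64(0.2142), np.float64(0.165), np.float64(0.2146), np.float64(0.1645)] yaw [np.float64(-0.0699), np.float64(-0.0674)] lat [np.float64(1.5013), np.float64(1.499)]
plate ctr [ 0.5698 -0.1843] sides [np.float64(0.132), np.float64(0.2048), np.float64(0.1296), np.float64(0.208)] yaw [np.float64(0.1878), np.float64(0.1763)] lat [np.float64(1.7385), np.float64(1.7634)]
screws ctr [ 0.5703 -0.1842] sides [np.float64(0.1041), np.float64(0.1841), np.float64(0.104), np.float64(0.1839)] yaw [np.float64(0.1966), np.float64(0.1966)] lat [np.float64(1.7663), np.float64(1.7639)]
r1 [ 0.5877 -0.1497  0.073 ]
r2 [ 0.539  -0.1592  0.073 ]
ecc [ 0.5814 -0.2192  0.073 ]
spend [ 0.4831 -0.3237  0.041 ]
```

```bash
python3 - <<'E'
from h import *
T=toolT();print(T.round(3))
print(go([.5,-.2,.3],.195+np.pi/2))
E
```

```text
[[ 0.941  0.339 -0.     0.178]
 [ 0.339 -0.941  0.002 -0.493]
 [ 0.    -0.002 -1.     0.23 ]
 [ 0.     0.     0.     1.   ]]
(array([ 402.6, -167. ,  -69.3]), np.float64(0.15079435816419373))
```

>>> {"api": "play_rows", "payload": {"motion": [[50,[403,-167,-70],0.15],[50,[403,-167,-70],0.15],[50,[403,-167,-70],0.15],[50,[403,-167,-70],0.15],[50,[403,-167,-70],0.15],[50,[403,-167,-70],0.15],[50,[403,-167,-70],0.15],[50,[403,-167,-70],0.15],[50,[403,-167,-70],0.15],[50,[403,-167,-70],0.15]]}}

```text
time_s: 1.35
tcp_pos: [0.4994, -0.2012, 0.3009]
tcp_rot: [-0.0, 0.995, 0.097, -0.001]
ft_force: [0.3, -0.3, -0.2]
width: 0.0425
finger_force: 0.0
```

```bash
python3 - <<'E'
from h import *
import cv2,json
s=env.sense();T=toolT(s);im=env.snapshot("wrist");cv2.imwrite("pics/w1.png",im[:,:,::-1]);np.save("w1T.npy",T)
print(s['time_s'],s['qd'].round(3),T.round(4));c=env.calibration("wrist")
# predicted pixels of carriage features
g=.1955;R=np.array([[np.cos(g),-np.sin(g)],[np.sin(g),np.cos(g)]]);o=np.array([.5703,-.1842])
for n,p,z in(("s1",(.092,.052),.032),("s4",(-.092,.052),.032),("s2",(.092,-.052),.032),("s3",(-.092,-.052),.032),("r1",(.025,.0305),.073),("r2",(-.025,.0305),.073),("ecc",(.0048,-.0372),.073)):
    print(n,proj(c,np.r_[o+R@p,z],T).round(1))
E
```

```text
1.35 [-0.011 -0.006 -0.     0.001  0.002  0.002] [[ 9.813e-01  1.927e-01 -1.200e-03  4.994e-01]
 [ 1.927e-01 -9.813e-01  1.000e-04 -2.012e-01]
 [-1.200e-03 -3.000e-04 -1.000e+00  3.009e-01]
 [ 0.000e+00  0.000e+00  0.000e+00  1.000e+00]]
s1 [230.3   3.4]
s4 [237.2 181.2]
s2 [332.8   3.1]
s3 [327.8 180.9]
r1 [249.5  69.7]
r2 [251.  123.2]
ecc [319.9  91.6]
```

View pics/w1.png

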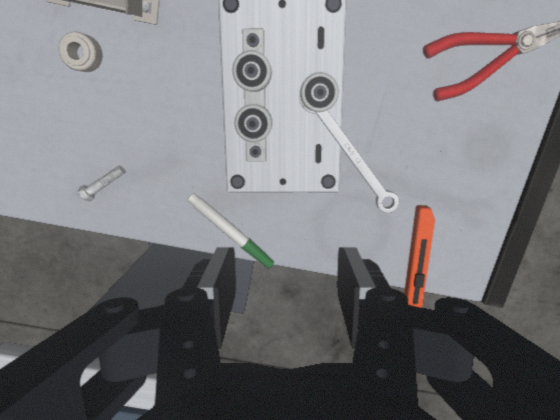

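The wrist view agrees with the prediction to about 2 px: rollers at (252,71) and (252,124), eccentric at (320,92), plate screws at (232,5), (237,182) and (328,182). I'll refine these by blob centroids.

```bash
cat > feat.py <<'E'
from h import *
import cv2
def blob(g,p,r,thr=70):
    x,y=map(int,np.round(p));x0,y0=max(x-r,0),max(y-r,0);w=g[y0:y+r+1,x0:x+r+1]
    m=(w<thr).astype(np.uint8);n,l,st,ce=cv2.connectedComponentsWithStats(m)
    if n<2:return None
    i=1+np.argmax(st[1:,4]);return ce[i]+[x0,y0],st[i,4]
E
python3 - <<'E'
from feat import *
g=cv2.imread("pics/w1.png",0);T=np.load("w1T.npy");c=env.calibration("wrist")
q={}
for n,p,z,r in(("s1",(232,5),.032,11),("s4",(237,182),.032,11),("s2",(333,5),.032,11),("s3",(328,182),.032,11),("r1",(252,71),.073,17),("r2",(252,124),.073,17),("ecc",(320,92),.073,17)):
    b=blob(g,p,r);q[n]=ray(c,b[0],z,T)[:2];print(n,b[0].round(1),b[1],q[n].round(4))
o=np.mean([q[k] for k in("s1","s2","s3","s4")],0)
g_=np.arctan2(*((q['s1']+q['s2'])-(q['s3']+q['s4']))[::-1]);print("o",o,"yaw",g_)
R=np.array([[np.cos(g_),-np.sin(g_)],[np.sin(g_),np.cos(g_)]])
for k in q: print(k,((q[k]-o)@R*1000).round(1))
print(go([.51,.32,.3],-.069+np.pi/2))
E
```

```text
s1 [230.5   7.1] 38 [ 0.6471 -0.116 ]
s4 [235.5 176. ] 2 [ 0.4755 -0.1483]Traceback (most recent call last):
  File "<stdin>", line 5, in <module>
TypeError: 'NoneType' object is not subscriptable
```

```bash
python3 - <<'E'
from feat import *
g=cv2.imread("pics/w1.png",0);T=np.load("w1T.npy");c=env.calibration("wrist")
q={}
for n,p,z,r,t in(("s1",(232,5),.032,11,110),("s4",(237,182),.032,11,110),("s2",(333,5),.032,11,110),("s3",(328,182),.032,11,110),("r1",(252,71),.07,17,75),("r2",(252,124),.07,17,75),("ecc",(320,92),.07,17,75)):
    b=blob(g,p,r,t);q[n]=ray(c,b[0],z,T)[:2];print(n,b[0].round(1),b[1],q[n].round(4))
o=np.mean([q[k] for k in("s1","s2","s3","s4")],0)
g_=np.arctan2(*((q['s1']+q['s2'])-(q['s3']+q['s4']))[::-1]);print("o",o,"yaw",g_)
R=np.array([[np.cos(g_),-np.sin(g_)],[np.sin(g_),np.cos(g_)]])
for k in q: print(k,((q[k]-o)@R*1000).round(1))
print(go([.51,.32,.25],-.069+np.pi/2))
E
```

```text
s1 [230.5   5.2] 170 [ 0.6489 -0.1157]
s4 [237.2 181.3] 153 [ 0.4698 -0.1511]
s2 [332.9   4.9] 160 [ 0.669  -0.2178]
s3 [327.9 181.1] 144 [ 0.49   -0.2533]
r1 [250.2  70.5] 299 [ 0.5885 -0.1499]
r2 [252.1 122.9] 276 [ 0.5402 -0.16  ]
ecc [320.2  91.9] 12 [ 0.5822 -0.2203]
o [ 0.56943431 -0.18450234] yaw 0.1953403433030188
s1 [91.3 52. ]
s4 [-91.2  52.1]
s2 [ 91.2 -52. ]
s3 [-91.3 -52.1]
r1 [25.4 30.2]
r2 [-23.9  29.7]
ecc [  5.5 -37.6]
(array([ 110.7, -509.6,   51. ]), np.float64(0.2624372735909888))
```

>>> {"api": "play_rows", "payload": {"motion": [[50,[111,-510,51],0.262],[50,[111,-510,51],0.262],[50,[111,-510,51],0.262],[50,[111,-510,51],0.262],[50,[111,-510,51],0.262],[50,[111,-510,51],0.262],[50,[111,-510,51],0.262],[50,[111,-510,51],0.262],[50,[111,-510,51],0.262],[50,[111,-510,51],0.262],[50,[111,-510,51],0.262],[50,[111,-510,51],0.262]]}}

```text
time_s: 2.9
tcp_pos: [0.5136, 0.0952, 0.2528]
tcp_rot: [-0.026, 1.0, 0.012, -0.001]
ft_force: [0.5, 0.4, 0.0]
width: 0.0428
finger_force: 0.0
```

```bash
python3 - <<'E'
from h import *
import cv2
s=env.sense();T=toolT(s);im=env.snapshot("wrist");cv2.imwrite("pics/w2.png",im[:,:,::-1]);np.save("w2T.npy",T)
print(s['time_s'],T.round(4));c=env.calibration("wrist")
u=np.array([np.cos(-.069),np.sin(-.069)]);v=np.array([-u[1],u[0]]);o=np.array([.513,.323])
for a,b in((75,11),(75,-11),(-75,-11),(-75,11)):print(proj(c,np.r_[o+u*a/1e3+v*b/1e3,.08],T).round(1))
E
```

```text
2.9 [[ 0.9997  0.024  -0.0035  0.5136]
 [ 0.0242 -0.9984  0.0519  0.0952]
 [-0.0022 -0.052  -0.9986  0.2528]
 [ 0.      0.      0.      1.    ]]
[23.9 86.9]
[49.1 89.3]
[ 61.8 252. ]
[ 39.5 249.6]
```

View pics/w2.png

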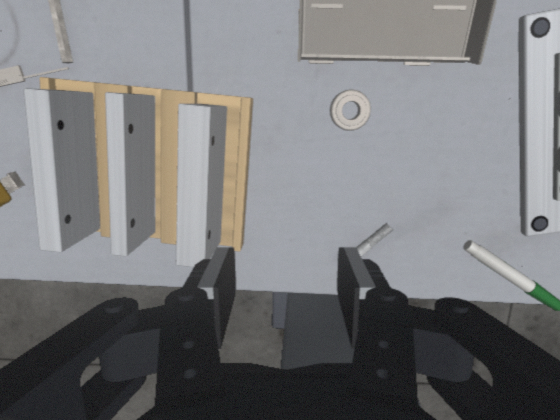

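The bar's top face has corners at about (28,90), (52,90), (62,250) and (40,250), matching the prediction within 3 px. The arm was still moving, so I'll continue to above the bar.

```bash
python3 - <<'E'
from h import *
T=toolT();g=np.arctan2(T[1,0],T[0,0]);L=np.array([[np.cos(g),np.sin(g),0],[np.sin(g),-np.cos(g),0],[0,0,-1]]).astype(float);T[:3,:3]=L
print(go([.5125,.322,.2],-.069+np.pi/2,T))
E
```

```text
(array([   4.3, -226.7,   52.7]), np.float64(0.09322487737082197))
```

>>> {"api": "play_rows", "payload": {"motion": [[50,[4,-227,53],0.093],[50,[4,-227,53],0.093],[50,[4,-227,53],0.093],[50,[4,-227,53],0.093],[50,[4,-227,53],0.093],[50,[4,-227,53],0.093],[50,[4,-227,53],0.093],[50,[4,-227,53],0.093]]}}

```text
time_s: 3.95
tcp_pos: [0.5158, 0.1112, 0.2148]
tcp_rot: [-0.052, 0.999, 0.011, -0.005]
ft_force: [0.3, 0.2, 0.3]
width: 0.0428
finger_force: 0.0
```

```bash
python3 - <<'E'
from h import *
import cv2
s=env.sense();T=toolT(s);im=env.snapshot("wrist");cv2.imwrite("pics/w3.png",im[:,:,::-1]);np.save("w3T.npy",T)
print(s['time_s'],T.round(4));c=env.calibration("wrist")
u=np.array([np.cos(-.069),np.sin(-.069)]);v=np.array([-u[1],u[0]]);o=np.array([.513,.323])
g=cv2.cvtColor(im,cv2.COLOR_RGB2GRAY)
for a,b in((75,11),(75,-11),(-75,-11),(-75,11)):print(proj(c,np.r_[o+u*a/1e3+v*b/1e3,.08],T).round(1))
for x in(-40,0,40):
    p=proj(c,np.r_[o+u*x/1e3,.08],T).round().astype(int);print(p,g[p[1],p[0]-30:p[0]+31])
p=proj(c,np.r_[o+u*.075,.08],T).round().astype(int);print(p,g[p[1]-20:p[1]+20,p[0]])
print(go([.5125,.322,.055],-.069+np.pi/2))
E
```

```text
3.95 [[ 0.9997  0.022  -0.0116  0.5158]
 [ 0.023  -0.9943  0.1039  0.1112]
 [-0.0093 -0.1042 -0.9945  0.2148]
 [ 0.      0.      0.      1.    ]]
[26.8 87.8]
[53.4 90.4]
[ 68.2 266.2]
[ 44.9 263.1]
[ 53 228] [163 159 159 160 160 159 160 159 159 160 161 160 158 160 162 161 159 162
 164 175 181 184 182 182 183 181 182 178 178 178 182 183 183 184 187 186
 184 189 189 186 179 160 126 113 114 113 109 110  98  73  52  48  48  47
  55  89 109 112 111 109 111]
[ 49 183] [138 108  99 105 102  97  96  96  98 115 139 152 158 156 155 154 155 157
 171 185 183 181 182 181 182 181 179 180 180 180 183 183 189 185 187 189
 187 187 187 184 179 159 129 113 110 112 110 106 107 110 110 111 110 110
 113 111 110 111 108 111 111]
[ 44 135] [157 160 161 161 165 162 162 160 162 160 161 159 162 157 160 161 159 164
 174 183 181 183 182 182 185 181 178 179 179 182 181 186 186 186 188 187
 189 188 188 183 179 175 151 121 113 110 111 108 107 106 108 106 103 105
 105 110 112 107 111 109 109]
[40 89] [158 158 155 162 162 170 167 151 153 156 156 154 157 154 155 154 155 155
 156 152 137 137 171 182 182 184 182 181 180 182 182 180 181 182 182 181
 182 181 179 179]
(array([   3.1, -193.1,  180.7]), np.float64(0.09255505111825402))
```

```bash
python3 - <<'E'
from h import *
s=env.sense();print(s['joint_positions'].round(3),s['qd'].round(3),s['joint_torque'].round(2),s['ft_force'],s['torque'])
im=env.snapshot("scene");import cv2;cv2.imwrite("pics/s2.png",im[:,:,::-1])
E
```

```text
[0.022 0.048 0.063 1.595 0.104 3.141] [-0.002  0.001 -0.     0.004 -0.001 -0.   ] [ 2.000e-02 -3.426e+01  3.233e+01  8.000e-02  3.600e-01 -0.000e+00] [ 0.28323088  0.16644277 -0.75070172] [-0.1027727  -0.00668608  0.00939016]
```

View pics/s2.png

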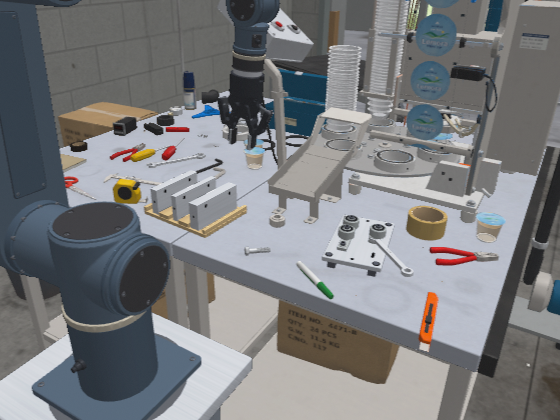

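Joint 6 had run into its limit. I'll use the half-turned grasp instead (spin −3.05).

>>> {"api": "play_rows", "payload": {"motion": [[50,[0,0,-20],-0.18],[50,[0,0,-20],-0.36],[50,[0,-20,-20],-0.54],[50,[0,-50,-20],-0.72],[50,[0,-80,-20],-0.9],[50,[0,-110,-20],-1.08],[50,[0,-140,-20],-1.26],[50,[0,-170,-20],-1.44],[50,[0,-190,-20],-1.62],[50,[0,-200,-10],-1.8],[50,[0,-210,0],-1.98],[50,[0,-210,0],-2.16]]}}

```text
time_s: 5.55
tcp_pos: [0.5105, 0.3206, 0.2354]
tcp_rot: [-0.03, 0.458, 0.888, 0.043]
ft_force: [0.4, 0.3, 0.3]
width: 0.0424
finger_force: 0.0
```

```bash
cat >> h.py <<'E'
def lev():
    T=toolT();g=np.arctan2(T[1,0],T[0,0]);print("yaw",g.round(4),"tilt",T[2,:2].round(4),T[:3,3].round(4))
    T[:3,:3]=[[np.cos(g),np.sin(g),0],[np.sin(g),-np.cos(g),0],[0,0,-1]];return T
E
python3 - <<'E'
from h import *
s=env.sense();print(s['time_s'],s['joint_positions'].round(3))
T=lev();print(go([.5125,.322,.18],-.069+np.pi/2,T))
E
```

```text
5.55 [0.396 0.213 0.285 1.616 0.101 1.35 ]
yaw 2.1919 tilt [0.0921 0.0487] [0.5105 0.3206 0.2354]
(array([-0. ,  2.5, 55.4]), np.float64(-0.8807412745603922))
```

>>> {"api": "play_rows", "payload": {"motion": [[50,[0,0,0],-0.18],[50,[0,0,0],-0.36],[50,[0,0,0],-0.54],[50,[0,0,0],-0.72],[50,[0,0,0],-0.88],[50,[0,0,0],-0.88],[50,[0,0,0],-0.88],[50,[0,0,0],-0.88]]}}

```text
time_s: 6.55
tcp_pos: [0.5111, 0.32, 0.2366]
tcp_rot: [-0.008, 0.04, 0.998, 0.052]
ft_force: [-0.4, -0.3, -0.3]
width: 0.0427
finger_force: 0.0
```

```bash
python3 - <<'E'
from h import *
s=env.sense();print(s['time_s'],s['joint_positions'].round(4));print(toolT().round(4))
T=lev();print(go([.5125,.322,.18],-.069+np.pi/2,T))
E
```

```text
6.55 [0.3951 0.2116 0.2863 1.6161 0.1006 0.4768]
[[-0.9967  0.0808 -0.0118  0.5111]
 [ 0.0791  0.9914  0.104   0.32  ]
 [ 0.0201  0.1027 -0.9945  0.2366]
 [ 0.      0.      0.      1.    ]]
yaw 3.0624 tilt [0.0201 0.1027] [0.5111 0.32   0.2366]
(array([-1.2,  2.1, 56.6]), np.float64(-0.010215640227279721))
```

The commanded tilt of about 6° from the joint-limit event has stuck, and I can only command spins. Running joint 6 against its opposite limit should tilt the tool back the other way.

>>> {"api": "play_rows", "payload": {"motion": [[50,[0,0,0],-0.18],[50,[0,0,0],-0.36],[50,[0,0,0],-0.54],[50,[0,0,0],-0.72],[50,[0,0,0],-0.9],[50,[0,0,0],-1.08],[50,[0,0,0],-1.26],[50,[0,0,0],-1.44],[50,[0,0,0],-1.62],[50,[0,0,0],-1.8],[50,[0,0,0],-1.98],[50,[0,0,0],-2.16]]}}

```text
time_s: 8.05
tcp_pos: [0.5111, 0.32, 0.2366]
tcp_rot: [-0.042, 0.863, -0.503, -0.031]
ft_force: [-0.4, 0.7, 0.4]
width: 0.0427
finger_force: 0.0
```

>>> {"api": "play_rows", "payload": {"motion": [[50,[0,0,0],-0.18],[50,[0,0,0],-0.36],[50,[0,0,0],-0.54],[50,[0,0,0],-0.72],[50,[0,0,0],-0.9],[50,[0,0,0],-1.08],[50,[0,0,0],-1.26],[50,[0,0,0],-1.44],[50,[0,0,0],-1.55],[50,[0,0,0],-1.55]]}}

```text
time_s: 9.3
tcp_pos: [0.4998, 0.3433, 0.2367]
tcp_rot: [-0.043, 0.974, 0.223, 0.01]
ft_force: [-0.2, 0.4, 0.0]
width: 0.0428
finger_force: 0.0
```

```bash
python3 - <<'E'
from h import *
s=env.sense();print(s['time_s'],s['joint_positions'].round(4));print(toolT().round(4))
E
```

```text
9.3 [ 0.45    0.2133  0.2894  1.6085  0.079  -3.1397]
[[ 9.006e-01  4.346e-01  1.000e-04  4.998e-01]
 [ 4.329e-01 -8.972e-01  8.760e-02  3.433e-01]
 [ 3.810e-02 -7.890e-02 -9.962e-01  2.367e-01]
 [ 0.000e+00  0.000e+00  0.000e+00  1.000e+00]]
```

>>> {"api": "play_rows", "payload": {"motion": [[50,[0,200,0],-0.1],[50,[0,200,0],-0.1],[50,[0,200,0],-0.1],[50,[0,200,0],-0.1],[50,[0,200,0],-0.1],[50,[0,200,0],-0.1]]}}

```text
time_s: 10.05
tcp_pos: [0.5092, 0.3261, 0.2221]
tcp_rot: [-0.018, 0.975, 0.22, 0.018]
ft_force: [0.2, -0.2, 0.5]
width: 0.0428
finger_force: 0.0
```

```bash
python3 - <<'E'
from h import *
s=env.sense();print(s['time_s'],s['joint_positions'].round(4));print(toolT().round(4))
E
```

```text
10.05 [ 0.4446  0.205   0.2522  1.5746  0.0271 -3.1406]
[[ 0.9024  0.43    0.0275  0.5092]
 [ 0.4287 -0.9024  0.0431  0.3261]
 [ 0.0433 -0.0272 -0.9987  0.2221]
 [ 0.      0.      0.      1.    ]]
```

```bash
python3 - <<'E'
from h import *
print(go([.46,-.295,.26]))
E
```

```text
(array([-309.1,  538.3,  -66. ]), None)
```

>>> {"api": "play_rows", "payload": {"motion": [[50,[-10,20,-5],0.15],[50,[-35,60,-10],0.3],[50,[-65,115,-15],0.45],[50,[-95,170,-20],0.6],[50,[-125,225,-28],0.75],[50,[-155,275,-35],0.9],[50,[-190,330,-42],1.0],[50,[-220,385,-48],1.05],[50,[-250,435,-55],1.1],[50,[-280,490,-60],1.1],[50,[-309,538,-66],1.1],[50,[-309,538,-66],1.1]]}}

```text
time_s: 11.55
tcp_pos: [0.4709, -0.284, 0.2594]
tcp_rot: [-0.018, 0.941, -0.337, 0.004]
ft_force: [-0.8, 0.8, -0.5]
width: 0.0425
finger_force: 0.0
```

>>> {"api": "play_rows", "payload": {"motion": [[50,[0,0,0],0],[50,[0,10,0],-0.15],[50,[0,20,0],-0.2],[50,[0,30,0],-0.2],[50,[0,30,0],-0.2]]}}

```text
time_s: 12.18
tcp_pos: [0.4902, -0.2452, 0.2592]
tcp_rot: [0.008, 0.959, -0.285, -0.002]
ft_force: [-0.3, 0.5, -0.7]
width: 0.0429
finger_force: 0.0
```

```bash
python3 - <<'E'
from h import *
s=env.sense();print(s['time_s'],s['joint_positions'].round(4));print(toolT().round(4))
E
```

```text
12.175 [-0.5769  0.1191  0.2306  1.6818 -0.0159 -3.1406]
[[ 8.376e-01 -5.462e-01 -8.300e-03  4.902e-01]
 [-5.463e-01 -8.375e-01 -1.350e-02 -2.452e-01]
 [ 4.000e-04  1.590e-02 -9.999e-01  2.592e-01]
 [ 0.000e+00  0.000e+00  0.000e+00  1.000e+00]]
```

```bash
python3 - <<'E'
from h import *
print(go([.5125,.322,.2]), go([.5125,.322,.2],-.069+np.pi/2))
E
```

```text
(array([-291.2, -488.1,   51.3]), None) (array([-291.2, -488.1,   51.3]), np.float64(-0.5089786992673417))
```

>>> {"api": "play_rows", "payload": {"motion": [[50,[-10,-20,0],0.18],[50,[-30,-60,0],0.36],[50,[-55,-105,0],0.54],[50,[-85,-150,0],0.72],[50,[-115,-200,0],0.9],[50,[-145,-250,0],1.08],[50,[-175,-300,0],1.26],[50,[-205,-350,10],1.44],[50,[-235,-400,20],1.62],[50,[-265,-450,30],1.8],[50,[-291,-488,40],1.98],[50,[-291,-488,51],2.16]]}}

```text
time_s: 13.68
tcp_pos: [0.5123, 0.3248, 0.1987]
tcp_rot: [-0.006, -0.225, 0.974, -0.005]
ft_force: [0.6, 0.1, -0.1]
width: 0.0425
finger_force: 0.0
```

>>> {"api": "play_rows", "payload": {"motion": [[50,[0,0,0],0.18],[50,[0,0,0],0.36],[50,[0,0,0],0.47],[50,[0,0,0],0.47],[50,[0,0,0],0.47]]}}

```text
time_s: 14.3
tcp_pos: [0.5132, 0.3212, 0.2003]
tcp_rot: [-0.004, 0.006, 1.0, -0.007]
ft_force: [-0.5, 0.2, 0.3]
width: 0.0427
finger_force: 0.0
```

```bash
python3 - <<'E'
from h import *
import cv2
s=env.sense();T=toolT(s);im=env.snapshot("wrist");cv2.imwrite("pics/w4.png",im[:,:,::-1]);np.save("w4T.npy",T)
print(s['time_s'],s['joint_positions'].round(3));print(T.round(4));c=env.calibration("wrist")
u=np.array([np.cos(-.069),np.sin(-.069)]);v=np.array([-u[1],u[0]]);o=np.array([.5125,.322])
for a,b in((75,11),(75,-11),(-75,-11),(-75,11)):print(proj(c,np.r_[o+u*a/1e3+v*b/1e3,.08],T).round(1))
print(go([.5125,.322,.055],-.069+np.pi/2))
E
```

```text
14.3 [ 0.453  0.272  0.289  1.601 -0.008  0.465]
[[-0.9999  0.0123 -0.0084  0.5132]
 [ 0.0124  0.9998 -0.0132  0.3212]
 [ 0.0082 -0.0133 -0.9999  0.2003]
 [ 0.      0.      0.      1.    ]]
[299.3 289. ]
[271.6 287.4]
[281.5  90. ]
[313.4  91.9]
(array([ -0.5,   2.6, 145.3]), np.float64(0.05650113044578897))
```

View pics/w4.png

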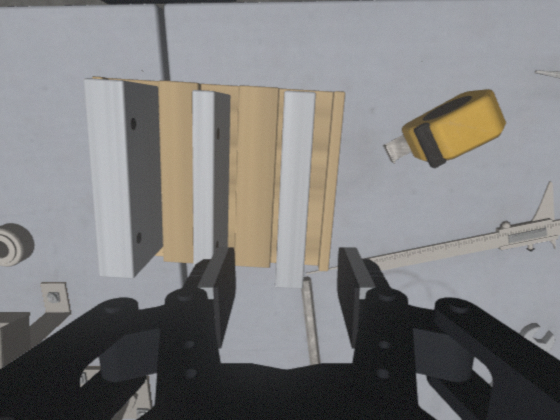

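The bar's top face has corners at (283,92), (313,94), (304,288) and (276,286). I'll measure edges to refine.

```bash
python3 - <<'E'
from h import *
import cv2
T=np.load("w4T.npy");c=env.calibration("wrist");g=cv2.imread("pics/w4.png",0).astype(int)
P=[]
for r in range(110,250,20):
    w=g[r,255:340];d=np.diff(cv2.GaussianBlur(w.astype(np.float32)[None],(3,1),0)[0]);
    L=255+np.argmax(d[5:40])+5.5;R=255+40+np.argmin(d[40:70])+.5
    a=ray(c,(L,r),.08,T);b=ray(c,(R,r),.08,T);P.append((a+b)/2);print(r,L,R,((b-a)[:2]*1000).round(1),P[-1].round(4))
print(g[150,265:330])
P=np.array(P);f=np.polyfit(P[:,0],P[:,1],1);print(np.arctan(f[0]),np.polyval(f,.5125))
for x in(288,298,303):print(np.diff(g[80:105,x-5]),)
for x in(285,292,298):print(np.diff(g[278:298,x]))
E
```

```text
110 278.5 312.5 [ 0.3 23.7] [0.4504 0.3257 0.08  ]
130 277.5 311.5 [ 0.3 24.1] [0.4641 0.3249 0.08  ]
150 276.5 310.5 [ 0.3 24.4] [0.4782 0.3241 0.08  ]
170 275.5 308.5 [ 0.3 24. ] [0.4927 0.3229 0.08  ]
190 274.5 307.5 [ 0.3 24.4] [0.5076 0.322  0.08  ]
210 273.5 305.5 [ 0.2 24. ] [0.5229 0.3207 0.08  ]
230 272.5 304.5 [ 0.2 24.3] [0.5387 0.3198 0.08  ]
[150 151 152 149 147 149 147 146 149 138 116 134 154 155 155 156 158 170
 184 192 189 191 190 192 186 187 186 183 186 186 181 181 178 176 179 178
 180 184 180 180 180 180 180 181 178 165 140 136 151 149 151 151 151 147
 149 145 151 149 150 148 146 148 131 117 138]
-0.06848841557842152 0.3215918725401857
[ -2   1   1  -1   0   0  -5 -19   8  12  -4  -4  -1   2  -2  -4  -1   3
   0  -1   0   5   0   0]
[ -4   0  -1   1  -1   2  -2  -7 -22   5   8  22  18  -3   1   1   1  -1
   1   0  -1   0   2   0]
[  1   1  -3   1  -1   0   2  -8 -20  -1   2  25  18   0   2   0   0  -1
   0   2  -2   1  -2   2]
[-2  1  3 -1  0 -1  0 -1 -9 -6  1  0 -1  1 -2 -1  1  1 -1]
[ 0  4 -3  0  1  2 -3  0 -5 -7  1  1 -1  1 -1  2 -2 -1  1]
[ -5   6  -3   1  -1   0  -1   2  -4 -11   1  -2   0  -3   5  -1  -1  -1
   3]
```

>>> {"api": "play_rows", "payload": {"motion": [[50,[-0.5,3.6,40],0.056],[50,[-0.5,3.6,85],0.056],[50,[-0.5,3.6,115],0.056],[50,[-0.5,3.6,135],0.056],[50,[-0.5,3.6,145],0.056],[50,[-0.5,3.6,145],0.056],[15,[-0.5,3.6,145],0.056],[15,[-0.5,3.6,145],0.056],[15,[-0.5,3.6,145],0.056],[15,[-0.5,3.6,145],0.056]]}}

```text
time_s: 15.6
tcp_pos: [0.5134, 0.3241, 0.057]
tcp_rot: [-0.003, 0.034, 0.999, -0.006]
ft_force: [0.8, 1.2, 4.5]
width: 0.0213
finger_force: 60.2
```

```bash
python3 - <<'E'
from h import *
s=env.sense();print(s['time_s'],s['ft_force'],s['width'],s['finger_force']);print(toolT().round(4))
u=.1954;o=np.array([.5698,-.1844]);y=np.array([-np.sin(u),np.cos(u)])
for X in([.45,.0,.14],):print(go(X))
E
```

```text
15.6 [0.8468002  1.17882077 4.45055634] 0.02128139234905204 60.15312373638153
[[-0.9976  0.0688 -0.0056  0.5134]
 [ 0.0688  0.9976 -0.0114  0.3241]
 [ 0.0048 -0.0118 -0.9999  0.057 ]
 [ 0.      0.      0.      1.    ]]
(array([  41.3, -328.7,  -78.9]), None)
```

>>> {"api": "play_rows", "payload": {"motion": [[15,[0,0,-15],0],[15,[0,0,-45],0],[15,[0,0,-80],0],[15,[5,-20,-92],0],[15,[12,-60,-92],-0.05],[15,[20,-110,-92],-0.1],[15,[28,-160,-92],-0.15],[15,[36,-210,-92],-0.2],[15,[42,-260,-92],-0.264],[15,[42,-300,-92],-0.264],[15,[42,-329,-92],-0.264],[15,[42,-340,-92],-0.264]]}}

```text
time_s: 17.1
tcp_pos: [0.4464, -0.013, 0.1514]
tcp_rot: [-0.006, -0.096, 0.995, -0.006]
ft_force: [-0.5, 0.1, -4.2]
width: 0.0208
finger_force: 59.5
```

```bash
python3 - <<'E'
from h import *
s=env.sense();print(s['time_s'],s['ft_force'],s['width'],s['finger_force']);print(toolT().round(4))
for X in([.48,-.12,.145],[.570,-.1854,.145]):print(go(X,.1954+np.pi/2))
E
```

```text
17.1 [-0.51891464  0.06494811 -4.15847799] 0.020827049092188948 59.528138637542725
[[-0.9814 -0.1914 -0.0112  0.4464]
 [-0.1913  0.9814 -0.013  -0.013 ]
 [ 0.0135 -0.0106 -0.9999  0.1514]
 [ 0.      0.      0.      1.    ]]
(array([ -12.6, -111.4,    7.4]), np.float64(-0.0029118748440997155))
(array([ -88.4, -192.8,    7.3]), np.float64(-0.0029118748440997155))
```

>>> {"api": "play_rows", "payload": {"motion": [[15,[-2,-20,0],0],[15,[-5,-55,0],0],[15,[-10,-100,0],0],[15,[-25,-140,0],0],[15,[-50,-170,0],-0.003],[15,[-75,-188,0],-0.003],[15,[-88,-193,3],-0.003],[15,[-88,-193,7],-0.003],[15,[-88,-193,7],-0.003],[15,[-88,-193,7],-0.003]]}}

```text
time_s: 18.35
tcp_pos: [0.5706, -0.1833, 0.1466]
tcp_rot: [-0.005, -0.099, 0.995, -0.006]
ft_force: [-0.7, -0.5, -4.9]
width: 0.021
finger_force: 59.7
```

```bash
python3 - <<'E'
from h import *
import cv2
s=env.sense();T=toolT(s);im=env.snapshot("wrist");cv2.imwrite("pics/w5.png",im[:,:,::-1]);t=env.snapshot("top");cv2.imwrite("pics/t5.png",t[:,:,::-1]);np.save("w5T.npy",T)
print(s['time_s'],s['ft_force'],s['width'],T.round(4));c=env.calibration("wrist")
g=.1954;R=np.array([[np.cos(g),-np.sin(g)],[np.sin(g),np.cos(g)]]);o=np.array([.5698,-.1844])
for n,p,z in(("s1",(.0912,.052),.032),("s4",(-.0912,.052),.032),("s2",(.0912,-.052),.032),("s3",(-.0912,-.052),.032),("r1",(.025,.0302),.07),("r2",(-.025,.0302),.07),("ecc",(.0048,-.0374),.07)):
    print(n,proj(c,np.r_[o+R@p,z],T).round(1))
print(go([.570,-.1854,.0765],.1954+np.pi/2))
E
```

```text
18.35 [-0.68015864 -0.49011336 -4.91023608] 0.020979434607696693 [[-0.9803 -0.1974 -0.0091  0.5706]
 [-0.1972  0.9803 -0.0129 -0.1833]
 [ 0.0115 -0.0108 -0.9999  0.1466]
 [ 0.      0.      0.      1.    ]]
s1 [353.9 311.7]
s4 [367.2  65.6]
s2 [222.1 310.6]
s3 [210.7  65.4]
r1 [334.9 251. ]
r2 [337.8 174.1]
ecc [228.6 220.4]
(array([ 0.6, -0.7, 70.5]), np.float64(0.0028753984153533363))
```

View pics/w5.png

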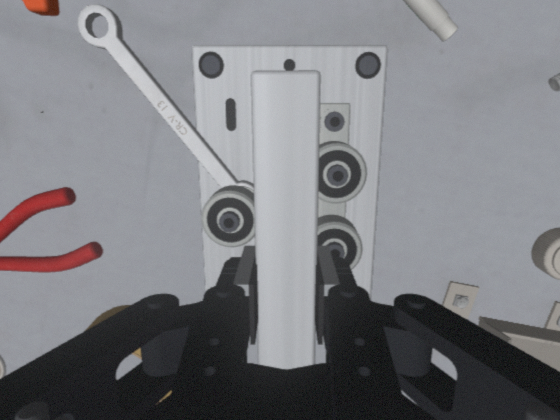

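Screws at (210.5,65) and (367.5,65), and rollers at (338,174) and (229,220), match the predictions within 1 px. The bar's top face spans columns 252–320 at its near end (row 71) and about 258–317 at the far end (row 365).

```bash
python3 - <<'E'
from h import *
import cv2
T=np.load("w5T.npy");c=env.calibration("wrist");im=cv2.imread("pics/w5.png",0).astype(np.float32)
g=.1954;R=np.array([[np.cos(g),-np.sin(g)],[np.sin(g),np.cos(g)]]);o=np.array([.5698,-.1844])
z=T[2,3]+.080-.057
for r in(80,100,130,150,225):
    w=cv2.GaussianBlur(im[r:r+1],(5,1),0)[0];d=np.abs(np.diff(w));L=240+np.argmax(d[240:270])+.5;Rr=305+np.argmax(d[305:330])+.5
    a=(ray(c,(L,r),z,T)[:2]-o)@R*1e3;b=(ray(c,(Rr,r),z,T)[:2]-o)@R*1e3;print(r,L,Rr,a.round(1),b.round(1),((a+b)/2).round(1))
print((ray(c,(286,71),z,T)[:2]-o)@R*1e3,(ray(c,(288,366),z,T)[:2]-o)@R*1e3)
print("tcp",(T[:2,3]-o)@R*1e3)
E
```

```text
80 252.5 320.5 [-72.1 -10.8] [-72.1  10.5] [-72.1  -0.1]
100 253.5 320.5 [-66.  -10.6] [-66.1  10.7] [-66.   0.]
130 254.5 328.5 [-56.7 -10.5] [-56.7  13.5] [-56.7   1.5]
150 254.5 316.5 [-50.2 -10.6] [-50.3   9.8] [-50.3  -0.4]
225 242.5 315.5 [-24.4 -15.2] [-24.5  10. ] [-24.4  -2.6]
[-74.72771069  -0.29714091] [32.41293034  0.70119597]
tcp [0.9612811  0.94300584]
```

>>> {"api": "play_rows", "payload": {"motion": [[15,[0,0,15],0.001],[15,[0,0,35],0.001],[15,[0,0,50],0.001],[15,[0,0,60],0.001],[15,[0,0,65],0.001],[15,[0,0,67],0.001],[15,[0,0,68],0.001],[15,[0,0,68],0.001]]}}

```text
time_s: 19.45
tcp_pos: [0.5714, -0.1851, 0.0793]
tcp_rot: [-0.004, -0.098, 0.995, -0.006]
ft_force: [-0.1, -0.2, -3.9]
width: 0.0207
finger_force: 59.8
```

>>> {"api": "play_rows", "payload": {"motion": [[15,[0,0,0.7],0],[15,[0,0,1.4],0],[15,[0,0,1.4],0]]}}

```text
time_s: 19.82
tcp_pos: [0.5712, -0.1852, 0.079]
tcp_rot: [-0.004, -0.098, 0.995, -0.007]
ft_force: [-3.2, 1.2, 6.2]
width: 0.0204
finger_force: 61.0
```

>>> {"api": "play_rows", "payload": {"motion": [[40,[0,0,0.7],0],[45,[0,0,0.7],0],[45,[0,0,0.7],0],[45,[0,0,-15],0],[45,[0,0,-45],0],[45,[0,0,-80],0],[45,[0,0,-80],0],[45,[0,0,-80],0]]}}

```text
time_s: 20.82
tcp_pos: [0.5717, -0.184, 0.1575]
tcp_rot: [-0.004, -0.098, 0.995, -0.006]
ft_force: [0.1, 0.9, -0.1]
width: 0.0381
finger_force: 0.0
```

```bash
cat > barpos.py <<'E'
from h import *
import cv2
G=.1954;R=np.array([[np.cos(G),-np.sin(G)],[np.sin(G),np.cos(G)]]);O=np.array([.5698,-.1844])
def car(X): return (np.array(X)[:2]-O)@R*1e3
def top(name):
    t=env.snapshot("top");cv2.imwrite(f"pics/{name}.png",t[:,:,::-1]);return t
E
python3 - <<'E'
from barpos import *
s=env.sense();T=toolT(s);im=env.snapshot("wrist");cv2.imwrite("pics/w6.png",im[:,:,::-1]);np.save("w6T.npy",T)
print(s['time_s'],s['ft_force'],T.round(4),car(T[:3,3]))
c=env.calibration("wrist");im=cv2.cvtColor(im,cv2.COLOR_RGB2GRAY).astype(np.float32);top("t6")
P=[proj(c,np.r_[O+R@np.array([x,y]),.102],T).round(1) for x in(-.075,-.04) for y in(-.011,.011)];print(P)
for r in range(int(P[0][1])+8,int(P[2][1])+20,12):
    w=cv2.GaussianBlur(im[r:r+1],(5,1),0)[0];d=np.diff(w);k=np.argsort(-np.abs(d[230:340]))[:6]+230
    print(r,[(int(i),car(ray(c,(i+.5,r),.102,T))[1].round(1)) for i in sorted(k)])
E
```

```text
20.825 [ 0.0588624   0.86210394 -0.12814694] [[-0.9806 -0.1958 -0.0075  0.5717]
 [-0.1956  0.9806 -0.0135 -0.184 ]
 [ 0.01   -0.0118 -0.9999  0.1575]
 [ 0.      0.      0.      1.    ]] [1.96337334 0.02852301]
[array([268.7,  83.4]), array([311.1,  83.4]), array([269.4, 151.2]), array([310. , 151.3])]
91 [(302, np.float64(6.6)), (303, np.float64(7.1)), (304, np.float64(7.6)), (305, np.float64(8.1)), (306, np.float64(8.7)), (307, np.float64(9.2))]
103 [(230, np.float64(-31.2)), (237, np.float64(-27.5)), (238, np.float64(-27.0)), (239, np.float64(-26.4)), (240, np.float64(-25.9)), (306, np.float64(8.7))]
115 [(230, np.float64(-31.4)), (237, np.float64(-27.7)), (238, np.float64(-27.2)), (239, np.float64(-26.6)), (324, np.float64(18.3)), (325, np.float64(18.9))]
127 [(230, np.float64(-31.6)), (231, np.float64(-31.1)), (232, np.float64(-30.6)), (236, np.float64(-28.4)), (237, np.float64(-27.9)), (238, np.float64(-27.4))]
139 [(303, np.float64(7.4)), (306, np.float64(9.0)), (322, np.float64(17.6)), (323, np.float64(18.1)), (324, np.float64(18.7)), (325, np.float64(19.2))]
151 [(308, np.float64(10.2)), (309, np.float64(10.7)), (320, np.float64(16.7)), (321, np.float64(17.2)), (322, np.float64(17.8)), (323, np.float64(18.3))]
163 [(230, np.float64(-32.4)), (313, np.float64(13.0)), (314, np.float64(13.6)), (323, np.float64(18.5)), (324, np.float64(19.0)), (328, np.float64(21.2))]
```

View pics/w6.png

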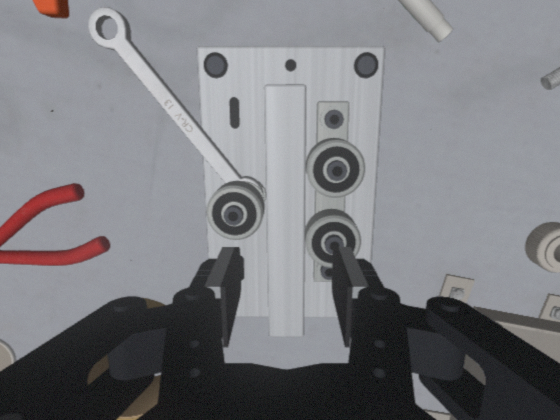

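The picture shows the bar standing in the lane with its near end at row 85, columns 265–306. That puts its centre at about x −1 mm, y −2 mm. Next comes the spanner.

```bash
cat >> barpos.py <<'E'
def fpos(a,r,off):
    return np.array([0,-30.8])+r*np.array([np.sin(a),-np.cos(a)])-off*np.array([np.cos(a),np.sin(a)])
def cmd(p,z,yawrel,T=None):   # p mm carriage, tool x at G+pi+yawrel
    T=toolT() if T is None else T
    X=np.r_[O+R@(np.array(p)/1e3),z];d=T[:3,:3].T@(X-T[:3,3])*1e3
    y=np.arctan2(T[1,0],T[0,0]);sp=y-(G+np.pi+yawrel);sp=(sp+np.pi)%(2*np.pi)-np.pi
    return [round(float(v),1) for v in d],round(float(sp),3)
E
python3 - <<'E'
from barpos import *
for z in(.14,.036):print(cmd(fpos(-.9,115,27),z,-.9))
# nominal nip
E
```

```text
([107.9, -81.4, 18.0], 0.902)
([106.6, -80.4, 122.0], 0.902)
```

>>> {"api": "play_rows", "payload": {"motion": [[45,[15,-12,0],0.17],[20,[45,-35,5],0.34],[0,[75,-58,10],0.51],[0,[100,-75,15],0.68],[0,[108,-81,18],0.85],[0,[108,-81,18],0.9],[0,[107.5,-81,50],0.9],[0,[107,-80.5,85],0.9],[0,[106.6,-80.4,110],0.9],[0,[106.6,-80.4,121],0.9],[0,[106.6,-80.4,121],0.9],[0,[106.6,-80.4,121],0.9]]}}

```text
time_s: 22.42
tcp_pos: [0.4824, -0.2857, 0.0394]
tcp_rot: [-0.001, 0.344, 0.939, -0.008]
ft_force: [0.3, -1.1, 0.1]
width: 0.0003
finger_force: 0.0
```

```bash
python3 - <<'E'
from barpos import *
s=env.sense();T=toolT(s);print(s['time_s'],s['ft_force'],s['torque'],T.round(4),car(T[:3,3]))
top("t7")
for a,r,off in((-.9,114,17),(-.8,112,17),(-.7,109,17),(-.6,106,17),(-.5,103,17),(-.4,100,17),(-.3,97,17),(-.2,94,17),(-.1,92,17)):print(a,cmd(fpos(a,r,off),.036,a))
E
```

```text
22.425 [ 0.30184607 -1.11255487  0.13180944] [-0.01761804  0.03297204  0.00349125] [[-0.7629  0.6465 -0.0068  0.4824]
 [ 0.6465  0.7628 -0.0144 -0.2857]
 [-0.0041 -0.0153 -0.9999  0.0394]
 [ 0.      0.      0.      1.    ]] [-105.39293525  -82.43892436]
-0.9 ([-7.8, 0.7, 3.7], 0.002)
-0.8 ([-19.0, 1.5, 3.7], -0.098)
-0.7 ([-29.8, 4.4, 3.7], -0.198)
-0.6 ([-39.9, 8.3, 3.7], -0.298)
-0.5 ([-49.3, 13.1, 3.7], -0.398)
-0.4 ([-57.8, 18.7, 3.7], -0.498)
-0.3 ([-65.6, 24.9, 3.6], -0.598)
-0.2 ([-72.4, 31.7, 3.5], -0.698)
-0.1 ([-79.0, 38.3, 3.5], -0.798)
```

>>> {"api": "play_rows", "payload": {"motion": [[0,[-2,0,4],0],[0,[-8,1,4],0],[0,[-19,1.5,4],-0.1],[0,[-30,4.5,4],-0.2],[0,[-40,8.5,4],-0.3],[0,[-49,13,4],-0.4],[0,[-58,18.5,4],-0.5],[0,[-65.5,25,4],-0.6],[0,[-72.5,31.5,4],-0.7],[0,[-72.5,31.5,4],-0.7]]}}

```text
time_s: 23.72
tcp_pos: [0.5579, -0.3083, 0.0337]
tcp_rot: [-0.004, 0.002, 1.0, -0.007]
ft_force: [0.9, -0.5, -0.8]
width: 0.0003
finger_force: 0.0
```

```bash
cat > st.py <<'E'
from barpos import *
s=env.sense();T=toolT(s);p=car(T[:3,3]);f=R.T@s['ft_force'][:2]
v=p-np.array([0,-30.8]);r=np.hypot(*v)
# contact: off=17 -> solve a
from scipy.optimize import fsolve
a,rr=fsolve(lambda q:fpos(q[0],q[1],17)-p,[0.,95.]);t=np.array([np.cos(a),np.sin(a)])
print("t",round(s['time_s'],2),"car",p.round(2),"z",T[2,3].round(4),"a",a.round(4),"r",rr.round(1),"f car",f.round(2),"ft",(f@t).round(2),"fz",s['ft_force'][2].round(2),"yaw",(np.arctan2(T[1,0],T[0,0])-G-np.pi).round(3))
E
python3 - <<'E'
from st import *
top("t8")
for a,r in((-.2,93),(-.1,92),(-.05,91),(0,90),(.05,90),(.1,90),(.15,90),(.2,90),(.25,90),(.3,90)):print(a,cmd(fpos(a,r,17),.037,a))
E
```

```text
t 23.73 car [ -35.68 -119.22] z 0.0337 a -0.2043 r 93.8 f car [ 0.79 -0.62] ft 0.9 fz -0.8 yaw -0.199
-0.2 ([-0.6, 0.6, -3.3], 0.0)
-0.1 ([-9.9, 0.3, -3.3], -0.1)
-0.05 ([-14.4, 1.0, -3.4], -0.15)
0 ([-18.8, 2.0, -3.4], -0.2)
0.05 ([-23.4, 2.2, -3.5], -0.25)
0.1 ([-27.9, 2.6, -3.5], -0.3)
0.15 ([-32.5, 3.2, -3.6], -0.35)
0.2 ([-37.0, 4.0, -3.6], -0.4)
0.25 ([-41.4, 5.1, -3.6], -0.45)
0.3 ([-45.8, 6.4, -3.7], -0.5)
```

```bash
python3 - <<'E'
from barpos import *
c=env.calibration("top");A=cv2.imread("pics/t6.png",0);B=cv2.imread("pics/t8.png",0)
for n,I in(("6",A),("8",B)):
  for a in(-.95,-.9,-.3,-.25,-.2,-.15,-.1):
    v=[]
    for r in(45,60,70,130):
        q=fpos(a,r,0);u=proj(c,np.r_[O+R@(q/1e3),.041]);v.append(int(I[int(round(u[1])),int(round(u[0]))]))
    print(n,a,v,u.round(0))
d=cv2.absdiff(A,B);m=(d>40).astype(np.uint8);n,l,st,ce=cv2.connectedComponentsWithStats(m)
print([(st[i].tolist()) for i in range(1,n) if st[i,4]>25])
E
```

```text
6 -0.95 [70, 71, 72, 63] [402. 235.]
6 -0.9 [71, 71, 71, 145] [404. 233.]
6 -0.3 [70, 72, 70, 121] [414. 207.]
6 -0.25 [72, 71, 70, 122] [414. 205.]
6 -0.2 [71, 72, 70, 123] [414. 202.]
6 -0.15 [71, 70, 70, 123] [414. 200.]
6 -0.1 [70, 71, 69, 123] [413. 198.]
8 -0.95 [139, 119, 62, 64] [402. 235.]
8 -0.9 [139, 121, 49, 61] [404. 233.]
8 -0.3 [82, 37, 69, 61] [414. 207.]
8 -0.25 [152, 52, 40, 60] [414. 205.]
8 -0.2 [149, 52, 50, 58] [414. 202.]
8 -0.15 [149, 51, 51, 60] [414. 200.]
8 -0.1 [148, 44, 49, 56] [413. 198.]
[[380, 97, 26, 11, 155], [298, 109, 168, 191, 14461], [292, 301, 42, 67, 197], [227, 365, 36, 37, 893], [330, 374, 19, 46, 436]]
```

```bash
cat > shank.py <<'E'
from barpos import *
def shank(name):
    T=toolT();im=env.snapshot("wrist");cv2.imwrite(f"pics/{name}.png",im[:,:,::-1]);c=env.calibration("wrist")
    g=cv2.cvtColor(im,cv2.COLOR_RGB2GRAY).astype(float)
    for r in(35,50,60,75,125,149):
        o=[]
        for a in np.arange(-.5,.6,.04):
            u=proj(c,np.r_[O+R@(fpos(a,r,0)/1e3),.045],T);x,y=np.round(u).astype(int)
            o.append(int(g[y,x]) if 0<=x<560 and 0<=y<420 else -1)
        print(r,o)
E
python3 - <<'E'
from shank import *
shank("w8")
E
```

```text
35 [181, 113, 84, 86, 151, 188, 189, 173, 27, 33, 28, 27, 30, 22, 36, 25, 22, 27, 19, 31, 46, 42, 40, 44, 43, 44, 39, 45]
50 [160, 161, 159, 91, 33, 34, 27, 31, 26, 27, 38, 46, 42, 46, 94, 157, 156, 157, 160, 155, 46, 27, 32, 25, 15, 26, 22, 38]
60 [158, 157, 160, 107, 33, 47, 37, 33, 45, 46, 37, 47, 54, 46, 48, 48, 50, 42, 44, 46, 27, 25, 32, 22, 21, 25, 29, 31]
75 [161, 156, 157, 158, 158, 55, 31, 29, 33, 29, 26, 49, 26, 29, 26, 28, 43, 39, 19, 22, 29, 27, 29, 20, 21, 30, 27, -1]
125 [157, 158, 160, 156, 159, 160, 41, 42, 40, 38, 28, 30, 32, 37, 20, 22, 30, 23, 27, -1, -1, -1, -1, -1, -1, -1, -1, -1]
149 [159, 157, 159, 161, 157, 158, 199, 76, 43, 31, 38, 78, 29, 30, 27, 30, 27, -1, -1, -1, -1, -1, -1, -1, -1, -1, -1, -1]
```

>>> {"api": "play_rows", "payload": {"motion": [[0,[-5,0.3,-1],-0.05],[0,[-10,0.5,-1],-0.1],[0,[-14.5,1,-1],-0.15],[0,[-19,2,-1],-0.2]]}}

```text
time_s: 24.32
tcp_pos: [0.5752, -0.3072, 0.0346]
tcp_rot: [-0.006, -0.098, 0.995, -0.007]
ft_force: [-3.2, -2.9, 0.5]
width: 0.0003
finger_force: 1.3
```

```bash
python3 -c "import st"
```

```text
t 24.32 car [ -18.57 -121.53] z 0.0346 a -0.0172 r 91.0 f car [-3.7 -2.2] ft -3.66 fz 0.48 yaw -6.283
```

>>> {"api": "play_rows", "payload": {"motion": [[0,[-2.3,0,0],-0.025],[0,[-4.6,0,0],-0.05]]}}

```text
time_s: 24.58
tcp_pos: [0.5804, -0.3057, 0.0347]
tcp_rot: [-0.005, -0.123, 0.992, -0.006]
ft_force: [-1.7, -2.5, -0.1]
width: 0.0
finger_force: 1.3
```

```bash
python3 -c "import st"
```

```text
t 24.57 car [ -13.17 -121.09] z 0.0347 a 0.0425 r 89.7 f car [-2.16 -2.14] ft -2.25 fz -0.11 yaw -6.232
```

>>> {"api": "play_rows", "payload": {"motion": [[0,[-1.4,0,0],-0.015],[0,[-2.8,0,0],-0.03]]}}

```text
time_s: 24.82
tcp_pos: [0.5835, -0.3048, 0.0347]
tcp_rot: [-0.005, -0.138, 0.99, -0.006]
ft_force: [-3.0, -2.8, 1.3]
width: 0.0001
finger_force: 1.4
```

```bash
python3 -c "
import st
print(st.s['torque'],st.s['joint_torque'])"
```

```text
t 24.82 car [  -9.91 -120.73] z 0.0347 a 0.0792 r 88.9 f car [-3.47 -2.14] ft -3.63 fz 1.3 yaw -6.201
[-0.5006608   0.4228568  -0.04108896] [ 2.05319524e+00 -4.73622930e+01  3.13159204e+01 -2.40436709e-01
  9.45344009e-01  4.24844271e-02]
```

```bash
cat >> st.py <<'E'
M=s['torque'];fm=R.T@np.array([-M[1],M[0]]);print("M/..car",fm.round(3),"Mt",(fm@t).round(3))
E
python3 -c "import st"
```

```text
t 24.82 car [  -9.91 -120.73] z 0.0347 a 0.0792 r 88.9 f car [-3.47 -2.14] ft -3.63 fz 1.3 yaw -6.201
M/..car [-0.512 -0.409] Mt -0.543
```

>>> {"api": "play_rows", "payload": {"motion": [[0,[-1.4,0,0],-0.015],[0,[-2.8,0,0],-0.03],[0,[-2.8,0,0],-0.03]]}}

```text
time_s: 25.2
tcp_pos: [0.5863, -0.3039, 0.0346]
tcp_rot: [-0.005, -0.153, 0.988, -0.006]
ft_force: [-2.4, -2.9, 0.5]
width: 0.0003
finger_force: 1.6
```

```bash
python3 -c "import st"
```

```text
t 25.2 car [  -6.99 -120.45] z 0.0346 a 0.1124 r 88.3 f car [-2.96 -2.34] ft -3.2 fz 0.49 yaw -6.172
M/..car [-0.659 -0.44 ] Mt -0.704
```

>>> {"api": "play_rows", "payload": {"motion": [[0,[-1.4,0,0],-0.015],[0,[-2.8,0,0],-0.03],[0,[-2.8,0,0],-0.03]]}}

```text
time_s: 25.58
tcp_pos: [0.5889, -0.3033, 0.0346]
tcp_rot: [-0.005, -0.168, 0.986, -0.006]
ft_force: [-3.2, -3.2, 1.0]
width: 0.0002
finger_force: 2.1
```

```bash
python3 -c "import st"
```

```text
t 25.57 car [  -4.37 -120.34] z 0.0346 a 0.142 r 88.0 f car [-3.8  -2.55] ft -4.13 fz 1.01 yaw -6.141
M/..car [-0.781 -0.637] Mt -0.863
```

>>> {"api": "play_rows", "payload": {"motion": [[0,[-1.2,0,0],-0.013],[0,[-2.4,0,0],-0.026],[0,[-2.4,0,0],-0.026]]}}

```text
time_s: 25.95
tcp_pos: [0.591, -0.303, 0.0346]
tcp_rot: [-0.006, -0.18, 0.984, -0.006]
ft_force: [-2.8, -4.8, 0.3]
width: 0.0003
finger_force: 2.4
```

```bash
python3 - <<'E'
import st
from barpos import *
print("retreat",cmd(fpos(-.1,100,30),.036,.17),cmd(fpos(-.1,100,30),.15,0))
E
```

```text
t 25.95 car [  -2.24 -120.43] z 0.0346 a 0.1658 r 88.0 f car [-3.71 -4.15] ft -4.35 fz 0.25 yaw -6.116
M/..car [-0.848 -0.825] Mt -0.972
retreat ([38.2, -0.5, -0.9], -0.003) ([39.8, -1.7, -114.9], 0.167)
```

>>> {"api": "play_rows", "payload": {"motion": [[0,[5,0,0],0],[0,[15,0,0],0],[0,[30,0,-2],0],[0,[39,-1,-25],0.05],[0,[40,-1.5,-65],0.1],[0,[40,-1.7,-100],0.167],[0,[40,-1.7,-115],0.167],[0,[40,-1.7,-115],0.167]]}}

```text
time_s: 26.95
tcp_pos: [0.5558, -0.3169, 0.1512]
tcp_rot: [-0.004, -0.098, 0.995, -0.007]
ft_force: [0.2, -0.5, -0.6]
width: -0.0
finger_force: 0.0
```

```bash
python3 - <<'E'
import st
from barpos import *
T=toolT();im=env.snapshot("wrist");cv2.imwrite("pics/w9.png",im[:,:,::-1]);np.save("w9T.npy",T)
c=env.calibration("wrist");g=cv2.cvtColor(im,cv2.COLOR_RGB2GRAY)
# spanner angle from bright pixels at several radii
for r in(70,90,110,149):
    o=[]
    for a in np.arange(-.1,.4,.02):
        u=proj(c,np.r_[O+R@(fpos(a,r,0)/1e3),.045],T);x,y=np.round(u).astype(int)
        o.append(int(g[y,x]) if 0<=x<560 and 0<=y<420 else -1)
    print(r,o)
# bar near end across rows, lateral scan at top height
for x in(-78,-70,-60,-50):
    o=[]
    for y in range(-20,22,2):
        u=np.round(proj(c,np.r_[O+R@(np.array([x,y])/1e3),.102],T)).astype(int);o.append(int(g[u[1],u[0]]) if 0<=u[0]<560 and 0<=u[1]<420 else -1)
    print(x,o)
for p,z in(((-101,.2),.15),((-101,.2),.052)):print(cmd(p,z,0))
E
```

```text
t 26.95 car [ -39.5  -127.24] z 0.1512 a -0.2248 r 102.8 f car [ 0.14 -0.56] ft 0.26 fz -0.61 yaw -6.282
M/..car [-0.034 -0.004] Mt -0.032
70 [167, 162, 164, 165, 164, 163, 151, 93, 96, 154, 195, 194, 188, 191, 194, 194, 182, 162, 164, 163, 163, 162, 162, 163, 165]
90 [162, 89, 82, 83, 80, 80, 80, 81, 78, 79, 78, 78, 78, 76, 78, 73, 76, 76, 74, 41, 38, 45, 45, 45, 45]
110 [166, 164, 95, 80, 83, 79, 82, 81, 78, 80, 79, 76, 80, 75, 77, 77, 155, 132, 38, 35, 44, 39, 35, 48, 56]
149 [151, 83, 92, 101, 95, 157, 161, 161, 117, 192, 200, 140, 93, 88, 154, 194, 117, 75, 90, 40, 39, 40, 42, 37, 33]
-78 [88, 87, 87, 85, 85, 82, 83, 85, 99, 146, 178, 181, 185, 182, 182, 180, 180, -1, -1, -1, -1]
-70 [114, 113, 113, 113, 133, 185, 189, 192, 187, 181, 183, 182, 185, 183, 184, 167, 180, 163, -1, -1, -1]
-60 [113, 111, 113, 113, 126, 184, 193, 193, 186, 188, 183, 183, 184, 186, 184, 162, 179, 165, 161, -1, -1]
-50 [30, 29, 86, 114, 124, 186, 195, 188, 185, 187, 185, 184, 186, 184, 187, 156, 141, 139, 163, 163, -1]
([60.8, 126.8, -1.3], 0.001)
([59.7, 127.9, 96.7], 0.001)
```

>>> {"api": "play_rows", "payload": {"motion": [[0,[15,25,0],0],[0,[40,65,0],0],[0,[60,105,0],0],[0,[61,126,0],0],[0,[60.5,127,15],0],[0,[60.3,127.2,45],0],[0,[60,127.4,75],0],[0,[59.8,127.5,93],0],[0,[59.8,127.5,97],0],[0,[59.8,127.5,97],0]]}}

```text
time_s: 28.25
tcp_pos: [0.4715, -0.2047, 0.0523]
tcp_rot: [-0.005, -0.098, 0.995, -0.006]
ft_force: [0.4, -0.1, 0.1]
width: 0.0003
finger_force: 0.0
```

```bash
python3 - <<'E'
import st
from barpos import *
for x in(-90,-70,-57):print(cmd((x,-.2),.053,0))
E
```

```text
t 28.25 car [-100.37   -0.82] z 0.0523 a -1.698 r 103.4 f car [ 0.39 -0.14] ft 0.09 fz 0.08 yaw -6.283
M/..car [0.03  0.044] Mt -0.047
([-10.4, 0.6, -0.8], 0.0)
([-30.4, 0.6, -1.0], 0.0)
([-43.4, 0.6, -1.1], 0.0)
```

>>> {"api": "play_rows", "payload": {"motion": [[0,[-5,0.5,-0.5],0],[0,[-10,0.6,-0.8],0],[0,[-13,0.6,-0.8],0],[0,[-16,0.6,-0.9],0],[0,[-19,0.6,-0.9],0],[0,[-22,0.6,-0.9],0]]}}

```text
time_s: 29.0
tcp_pos: [0.4923, -0.1994, 0.0528]
tcp_rot: [-0.005, -0.098, 0.995, -0.006]
ft_force: [-4.8, -0.9, 1.3]
width: 0.0002
finger_force: 0.0
```

```bash
python3 -c "import st;print(st.s['torque'])"
```

```text
t 29.0 car [-78.96   0.33] z 0.0528 a 0.9936 r -83.2 f car [-4.88  0.  ] ft -2.66 fz 1.33 yaw -6.283
M/..car [-0.862 -0.024] Mt -0.49
[-0.19083903  0.84093551  0.04121941]
```

>>> {"api": "play_rows", "payload": {"motion": [[0,[-3,0,0],0],[0,[-6,0,0],0],[0,[-9,0,0],0],[0,[-12,0,0],0],[0,[-15,0,0],0],[0,[-18,0,0],0],[0,[-20.5,0,0],0],[0,[-22,0,0],0],[0,[-22,0,0],0]]}}

```text
time_s: 30.12
tcp_pos: [0.514, -0.195, 0.0524]
tcp_rot: [-0.005, -0.098, 0.995, -0.006]
ft_force: [-4.9, -1.1, 2.7]
width: 0.0004
finger_force: 0.0
```

```bash
python3 -c "import st"
```

```text
t 30.12 car [-56.76   0.45] z 0.0524 a 0.802 r -62.5 f car [-4.98 -0.11] ft -3.55 fz 2.66 yaw -6.283
M/..car [-0.714  0.037] Mt -0.47
```

Now I'll back off, rise, and measure where the bar, its top and the spanner are.

>>> {"api": "play_rows", "payload": {"motion": [[0,[4,0,0],0],[0,[14,0,0],0],[0,[34,0,-5],0],[0,[50,0,-40],0],[0,[60,0,-85],0],[0,[60,0,-120],0],[0,[60,0,-125],0],[0,[60,0,-125],0]]}}

```text
time_s: 31.12
tcp_pos: [0.4564, -0.2051, 0.178]
tcp_rot: [-0.004, -0.098, 0.995, -0.006]
ft_force: [-0.5, -0.3, -0.3]
width: -0.0
finger_force: 0.0
```

```bash
python3 - <<'E'
import st
from barpos import *
T=toolT();im=env.snapshot("wrist");cv2.imwrite("pics/w10.png",im[:,:,::-1]);np.save("w10T.npy",T)
c=env.calibration("wrist");g=cv2.cvtColor(im,cv2.COLOR_RGB2GRAY)
def samp(x,y,z):
    u=np.round(proj(c,np.r_[O+R@(np.array([x,y])/1e3),z],T)).astype(int);return int(g[u[1],u[0]]) if 0<=u[0]<560 and 0<=u[1]<420 else -1
print("along y=0",[samp(x,-1,.102) for x in range(-60,-30,2)])
print("far",[samp(x,-1,.102) for x in range(90,120,2)])
for x in(-40,-30,0,40,80):print(x,[samp(x,y,.102) for y in range(-20,22,2)])
for r in(60,70,85,110):print(r,[samp(*fpos(a,r,0),.045) for a in np.arange(-.1,.4,.02)])
tp=env.snapshot("top");gt=cv2.cvtColor(tp,cv2.COLOR_RGB2GRAY);ct=env.calibration("top")
def st2(x,y,z):
    u=np.round(proj(ct,np.r_[O+R@(np.array([x,y])/1e3),z])).astype(int);return int(gt[u[1],u[0]])
print("top far",[st2(x,0,.102) for x in range(80,130,3)])
E
```

```text
t 31.12 car [-115.3     1.68] z 0.178 a -1.703 r 118.6 f car [-0.52 -0.22] ft 0.28 fz -0.31 yaw -6.283
M/..car [0.012 0.002] Mt -0.003
along y=0 [59, 56, 53, 55, 56, 56, 52, 58, 55, 54, 53, 53, 52, 54, 53]
far [-1, -1, -1, -1, -1, -1, -1, -1, -1, -1, -1, -1, -1, -1, -1]
-40 [33, 27, 33, 34, 32, 33, 31, 30, 42, 54, 56, 50, 42, 38, 37, 41, 30, 28, 32, 33, 26]
-30 [32, 35, 32, 31, 32, 29, 43, 34, 44, 52, 54, 63, 44, 49, 34, 22, 37, 32, 30, 25, 30]
0 [31, 26, 29, 30, 33, 33, 16, 26, 35, 27, 32, 31, 18, 30, 28, 29, 25, 27, 30, 32, 35]
40 [21, 30, 23, 29, 29, 31, 24, 25, 22, 31, 25, 25, 23, 28, 22, 27, 22, 27, 24, 24, 31]
80 [-1, -1, -1, -1, -1, -1, -1, -1, -1, -1, -1, -1, -1, -1, -1, -1, -1, -1, -1, -1, -1]
60 [44, 39, 38, 44, 40, 44, 44, 46, 46, 47, 43, 43, 43, 42, 42, 43, 42, 42, 54, 50, 52, 51, 52, 48, 52]
70 [40, 44, 45, 43, 40, 34, 40, 36, 37, 41, 42, 42, 43, 42, 39, 42, 39, 37, 48, 78, 126, 128, 85, 87, 56]
85 [43, 42, 45, 45, 45, 41, 42, 40, 46, 40, 34, 34, 41, 36, 46, 40, 43, 41, 42, 40, 42, 41, 104, 156, 159]
110 [161, 160, 162, 161, 158, 87, 47, 44, 39, 43, 40, 41, 43, 40, 39, 35, 32, 38, 32, 38, 37, 41, 39, 37, 33]
top far [133, 133, 134, 134, 132, 133, 132, 135, 132, 123, 121, 120, 120, 119, 117, 119, 119]
```

>>> {"api": "play_rows", "payload": {"motion": [[0,[-10,0,-20],0],[30,[-50,0,-40],0],[50,[-100,0,-40],0],[50,[-140,0,-40],0],[50,[-150,0,-40],0],[50,[-150,0,-40],0]]}}

```text
time_s: 31.98
tcp_pos: [0.6031, -0.175, 0.2146]
tcp_rot: [-0.007, -0.098, 0.995, -0.005]
ft_force: [0.3, -0.1, 0.3]
width: 0.0428
finger_force: 0.0
```

```bash
python3 - <<'E'
from barpos import *
T=toolT();im=env.snapshot("wrist");cv2.imwrite("pics/w11.png",im[:,:,::-1])
c=env.calibration("wrist");g=cv2.cvtColor(im,cv2.COLOR_RGB2GRAY);print(car(T[:3,3]),T[2,3])
def samp(x,y,z):
    u=np.round(proj(c,np.r_[O+R@(np.array([x,y])/1e3),z],T)).astype(int);return int(g[u[1],u[0]]) if 0<=u[0]<560 and 0<=u[1]<420 else -1
print("near",[samp(x,-3,.102) for x in range(-60,-30,2)])
print("far",[samp(x,-3,.102) for x in range(90,120,2)])
for x in(-40,-30,0,40,80,100):print(x,[samp(x,y,.102) for y in range(-20,22,2)])
for r in(45,60,70,85,110,149):print(r,[samp(*fpos(a,r,0),.045) for a in np.arange(-.1,.4,.02)])
for n,p in(("r2",(-25,30.2)),("ecc",(7.9,-29.6))):print(n,proj(c,np.r_[O+R@(np.array(p)/1e3),.07],T).round(1))
E
```

```text
[34.49374384  2.73794852] 0.21457401847390437
near [189, 188, 188, 187, 185, 188, 188, 187, 185, 172, 189, 191, 191, 190, 191]
far [181, 181, 180, 183, 180, 180, 183, 182, 177, 155, 156, 155, 158, 158, 156]
-40 [187, 186, 185, 186, 183, 193, 200, 198, 193, 189, 185, 187, 186, 188, 184, 166, 180, 179, 148, 162, 144]
-30 [188, 183, 186, 185, 184, 191, 197, 197, 192, 187, 183, 185, 186, 186, 183, 162, 153, 151, 70, 67, 76]
0 [149, 68, 68, 103, 163, 185, 196, 192, 189, 190, 183, 183, 184, 183, 183, 150, 176, 177, 152, 170, 169]
40 [183, 177, 181, 182, 185, 182, 192, 190, 188, 184, 179, 177, 183, 181, 181, 162, 175, 180, 159, 163, 96]
80 [155, 156, 158, 156, 157, 174, 181, 184, 186, 182, 177, 176, 179, 179, 179, 153, 158, 159, 157, 155, 156]
100 [159, 156, 155, 153, 153, 174, 177, 181, 180, 178, 174, 174, 181, 176, 176, 143, 156, 156, 156, 157, 158]
45 [157, 159, 156, 158, 154, 132, 174, 201, 202, 203, 205, 204, 202, 201, 201, 201, 199, 172, 139, 154, 158, 155, 156, 158, 156]
60 [154, 158, 157, 157, 156, 155, 152, 139, 207, 208, 207, 206, 202, 203, 203, 198, 142, 151, 154, 155, 155, 154, 155, 156, 157]
70 [157, 157, 156, 155, 156, 157, 159, 150, 144, 206, 199, 193, 202, 203, 203, 173, 159, 158, 160, 157, 156, 155, 155, 157, 155]
85 [159, 157, 158, 159, 155, 156, 159, 158, 148, 183, 202, 185, 188, 181, 199, 153, 157, 159, 155, 153, 157, 155, 156, 158, 158]
110 [155, 157, 156, 157, 159, 158, 154, 155, 156, 156, 208, 207, 209, 204, 150, 157, 155, 157, 157, 159, 157, 157, 158, 157, 158]
149 [155, 156, 155, 150, 156, 101, 87, 94, 191, 202, 97, 84, 83, 136, 200, 158, 154, 157, 154, 155, 155, 80, 87, 94, 88]
r2 [325.4 115.9]
ecc [248.5 158.7]
```

```bash
python3 -c "
from bench import env
print(env.hand_in())"
```

```text
the job is handed in; nothing more can be done
None
```

The job is handed in: the 22 mm bar stands nipped in the lane at an estimated 25 N and was slid about 31 mm towards the far end (about 5 N push), with the spanner left at about 0.13 rad and the arm clear at 32 s; the verdict was not shown.

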